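Sort the clay ware into its kiln trays

TASK

Sort the unfired clay pieces for the kiln: stand both dark bottle vases in the blue tray, both terracotta cups in the green tray, and lay the teapot lid knob up in the yellow tray, every piece flat on the floor of its tray. The ware is fragile, so set each piece down rather than dropping it and let nothing topple, and leave the grey slip jar where it stands.

Things in the scene. Friction and masses are not known exactly. Their poses are not given: they have to be found in the camera images.
- vase_1: One of two alike: dark chocolate-brown clay bottle vase, standing upright, 100 mm tall: round straight body 52 mm in diameter from 8 to 68 mm above its foot, then a shoulder to a 26 mm neck and a flared mouth 38 mm wide with a dark opening on top; about 0.18 kg. Origin: centre of the foot's underside, z up along the axis. Round, so yaw means nothing.
- vase_2: The other of two alike: dark chocolate-brown clay bottle vase, standing upright, 100 mm tall: round straight body 52 mm in diameter from 8 to 68 mm above its foot, then a shoulder to a 26 mm neck and a flared mouth 38 mm wide with a dark opening on top; about 0.18 kg. Origin: centre of the foot's underside, z up along the axis. Round, so yaw means nothing.
- cup_1: One of two alike: terracotta-orange handleless clay cup, standing upright, 70 mm tall, open at the top; outside 60 mm in diameter from 16 mm up to the rim, tapering to a 50 mm foot, wall 4 mm, with a pale band; about 0.12 kg. Origin: centre of the foot's underside, z up along the axis. Round, so yaw means nothing.
- cup_2: The other of two alike: terracotta-orange handleless clay cup, standing upright, 70 mm tall, open at the top; outside 60 mm in diameter from 16 mm up to the rim, tapering to a 50 mm foot, wall 4 mm, with a pale band; about 0.12 kg. Origin: centre of the foot's underside, z up along the axis. Round, so yaw means nothing.
- pot_lid: cream-buff clay teapot lid lying knob up: flat disc 64 mm in diameter with a 6 mm edge, rising as a cone to 17 mm, and on it an upright round knob 20 mm in diameter from 17 to 40 mm above the underside; about 0.08 kg. Origin: centre of the underside, z up along the axis.
- blue_tray: blue painted rectangular shallow wooden tray, fixed to the table, outside 125 mm (its x) by 180 mm (its y), walls 6 mm thick, rim 15 mm above the table, inner floor about 6 mm above the table; inside 113 by 168 mm. Origin: centre of its underside; x is the short side (roughly away from the robot), y the long side, z up. It takes the two vases, side by side along y.
- green_tray: green painted rectangular shallow wooden tray, fixed to the table, outside 125 mm (its x) by 180 mm (its y), walls 6 mm thick, rim 15 mm above the table, inner floor about 6 mm above the table; inside 113 by 168 mm. Origin: centre of its underside; x is the short side (roughly away from the robot), y the long side, z up. It takes the two cups, side by side along y.
- yellow_tray: yellow painted rectangular shallow wooden tray, fixed to the table, outside 125 mm (its x) by 180 mm (its y), walls 6 mm thick, rim 15 mm above the table, inner floor about 6 mm above the table; inside 113 by 168 mm. Origin: centre of its underside; x is the short side (roughly away from the robot), y the long side, z up. It takes the teapot lid.
- slip_jar: bystander, to be left standing: grey plastic jar with a white cap, 56 mm in diameter, 85 mm tall, about 0.35 kg, standing among the pieces. Origin: centre of the underside, z up.

How it is judged (in metres and radians):
At the end, for the whole second after the job is handed in: Vases in the blue tray, cups in the green, lid knob up in the yellow: each on the tray floor (underside under 13 mm above the table, within 35 mm in x and 62 mm in y of the tray's centre), upright to 0.12 rad, released, at rest; slip jar within 30 mm of its start, upright to 0.15 rad (x of vase_1 in the frame of blue_tray between -0.035 and 0.035 m and y of vase_1 in the frame of blue_tray between -0.062 and 0.062 m and z of vase_1 in the frame of blue_tray between 0 and 0.013 m and angle between each of vase_1, vase_2, cup_1, cup_2, pot_lid's own z axis and vertical below 0.12 rad and linear speed of each of vase_1, vase_2, cup_1, cup_2, pot_lid below 0.02 m/s and angular speed of each of vase_1, vase_2, cup_1, cup_2, pot_lid below 0.2 rad/s and contact force between the fingers and vase_1 below 0.1 N and x of vase_2 in the frame of blue_tray between -0.035 and 0.035 m and y of vase_2 in the frame of blue_tray between -0.062 and 0.062 m and z of vase_2 in the frame of blue_tray between 0 and 0.013 m and contact force between the fingers and vase_2 below 0.1 N and x of cup_1 in the frame of green_tray between -0.035 and 0.035 m and y of cup_1 in the frame of green_tray between -0.062 and 0.062 m and z of cup_1 in the frame of green_tray between 0 and 0.013 m and contact force between the fingers and cup_1 below 0.1 N and x of cup_2 in the frame of green_tray between -0.035 and 0.035 m and y of cup_2 in the frame of green_tray between -0.062 and 0.062 m and z of cup_2 in the frame of green_tray between 0 and 0.013 m and contact force between the fingers and cup_2 below 0.1 N and x of pot_lid in the frame of yellow_tray between -0.035 and 0.035 m and y of pot_lid in the frame of yellow_tray between -0.062 and 0.062 m and z of pot_lid in the frame of yellow_tray between 0 and 0.013 m and contact force between the fingers and pot_lid below 0.1 N and distance of slip_jar from where it was at the start of the episode below 0.03 m and angle between slip_jar's own z axis and vertical below 0.15 rad); the robot touches nothing.
It fails at once if A clay piece topples (leans more than 0.8 rad) (angle between any of vase_1, vase_2, cup_1, cup_2, pot_lid's own z axis and vertical above 0.8 rad).
It fails at once if A clay piece is dropped or thrown: it moves faster than 0.9 m/s untouched by the fingers (a fall of about 40 mm) ((linear speed of vase_1 above 0.9 m/s and contact force between the fingers and vase_1 below 0.05 N) or (linear speed of vase_2 above 0.9 m/s and contact force between the fingers and vase_2 below 0.05 N) or (linear speed of cup_1 above 0.9 m/s and contact force between the fingers and cup_1 below 0.05 N) or (linear speed of cup_2 above 0.9 m/s and contact force between the fingers and cup_2 below 0.05 N) or (linear speed of pot_lid above 0.9 m/s and contact force between the fingers and pot_lid below 0.05 N)).
It fails at once if The slip jar is moved more than 30 mm or leans more than 0.5 rad (distance of slip_jar from where it was at the start of the episode above 0.03 m or angle between slip_jar's own z axis and vertical above 0.5 rad).
It also fails if it takes over 128 s, if anything falls off the work surface, if the arm or the gripper's body presses on something with over 40 N, if the wrist force passes 120 N, or if a joint passes its speed limit or range.

ROBOT

A 6-joint arm with a two-finger parallel gripper is mounted at the origin on the work surface. World frame = base frame: x ahead of the robot, y to its left, z up, the work surface at z = 0. Lengths are in mm, angles in degrees, forces in N, time in s.
With the tool pointing down it reaches from about 350 to 850 mm from the base axis. Payload 8.1 kg.
Tool frame: the origin (TCP) lies between the finger pads; the fingertips stand ahead of it and the grasp point (between the pads) lies 2 mm behind it (nose_length is the z of the fingertips in the tool frame, in mm); z points along the fingers, y is the direction in which the jaws open and shut (so a half turn about z gives the same grasp; the last joint's range is limited). The gripper opens to 85 mm and grips with 20 to 120 N. Pads are 22 mm wide; open, the fingers measure 114 mm over their backs; the gripper's body (76 mm by 85 mm) begins 54 mm behind the grasp point. The pads swing forward as they close: fully open they stand 13 mm farther back than shut.
Start: joints at [-4.893, 7.471, 85.268, -0, 87.261, -4.893], TCP at [600.005, 0.022, 248.292] pointing down, gripper open.
Joint ranges: [-169.43, 169.43], [-51.17, 129.36], [1.28, 143.12], [-76.62, 256.62], [0, 156.53], [-152.29, 152.29]. Speed limits (degrees/s): [136.94, 136.94, 159.86, 180, 180, 180].

INTERFACE

Orientations are given as [roll, pitch, yaw] about the fixed x, y, z axes, in that order (R = Rz(yaw) Ry(pitch) Rx(roll)).
In Python, from bench import * gives the robot as it stands.
- The arm moves only by the tool jog_arm, never from a script. Its argument "plan" is a list of rows, each a list of 3 entries, a list of its own where there are three numbers: the turn, a rotation vector about the tool's x, y, z in degrees, then the shift along the tool's x, y, z in m, then the gripper's target within -1 to 1 (fully open at 1, half-way at 0, shut at -1). A call has 1 to 12 rows; each row is the pose to reach, as a shift and turn from the pose commanded when the call began, along the tool's axes at that moment; what a row does not reach only later rows make up. A row lasts 1/8 s, in which the tool goes at most 62.5 mm and 10.7 degrees, less where a joint would pass 70% of its speed; a pose out of reach is approached as far as the arm can. A call with a gripper value outside its range is refused whole. The fingers move at their own pace and stop on an object; "force" is the grip in N (left out, the last holds). Time passes only in rows, so rows that repeat a pose let the fingers close. It gives the time, the measured TCP pose, the force and the opening at its end, in the units of the state.
- sense(): the state, without advancing time (a new reading comes with each control period).
- snapshot(name): name is "scene" or "side" or "wrist"; returns (picture, depth): 384x512x3 uint8, blue, green, red; 384x512 float32, mm along the optical axis (not along the pixel's ray), 0 where there is no reading.
- camera_info(name): a dict with "fov_y" (degrees; the focal length in pixels is half the picture's height over the tangent of half this angle, whatever the lens; pixels are square), "cx", "cy" (the principal point, pixels), "origin" and "orientation" of the camera in the world. Camera axes: x right, y down, z forward; pixel columns grow to the right and rows downward; lengths in mm; the calibration is good to about 2 mm. A picture is of the moment at which its call begins: read the wrist's pose just before it. camera_info takes no time and is no camera call; for the wrist camera it gives the pose at the moment of the call.
- hand_in(): hands the job in, once; it reports no verdict.
The state is a dict: "time": time; "joint_pos": joint angles; "qd": joint speeds; "joint_efforts": joint torques, N m; "tool_pos": TCP position; "tcp_rot": TCP orientation; "ft_force": force on the tool from outside, world axes, zero at the start; "wrist_torque": the same for the moment, N m; "finger_gap": finger opening in mm.
Only numpy, scipy, OpenCV 4.12 (cv2) and the standard library are available. Lean on these libraries where they do the work, as an engineer would, in place of code of your own. Each camera call takes 0.05 s, during which the arm holds its last target.

## Working session

There is one attempt and no reset: what is moved stays moved. The work goes in short steps, Python scripts to look and compute and a tool call to move; the robot and the scene stay as the last step left them, time stands still between calls to the robot, and variables do not carry over. Pictures are saved under pics/ and viewed, and the job is handed in when it is done.

Besides the shell and the picture viewer there is one more tool, called after "Call:" as name([rows], argument=value, ...), one row to a line, values as JSON. jog_arm: Moves the arm, as the interface text tells. Its arguments: {"type":"object","properties":{"plan":{"type":"array","items":{"type":"array"}},"force":{"type":"number"}},"required":["plan"]}

```bash
mkdir -p pics; python3 - <<'E'
from bench import *
import cv2
print(sense())
for n in("scene","side","wrist"):
    print(n,camera_info(n)); p,d=snapshot(n); cv2.imwrite(f"pics/{n}0.png",p)
    import numpy as np; np.savez(f"{n}0.npz",p=p,d=d)
E
```

```text
{'time': 0.0, 'joint_pos': array([-4.89453421e+00,  7.51435708e+00,  8.53297046e+01,  1.92632813e-04,
        8.72617795e+01, -4.89320753e+00]), 'qd': array([ 3.05553384e-02,  4.35016932e-03, -2.77755193e-05, -5.41952888e-02,
        4.56007078e-02, -6.77158289e-02]), 'joint_efforts': array([-1.90700346e-03, -5.69404185e+01, -5.00557995e+01, -2.19391650e-04,
        1.44415747e-02,  7.24149572e-05]), 'tool_pos': array([5.99478866e+02, 5.26990577e-02, 2.47248159e+02]), 'tcp_rot': array([-1.79894561e+02, -9.21981914e-03,  8.99986555e+01]), 'ft_force': array([ 0.1507662 ,  0.31012485, -0.87975523]), 'wrist_torque': array([-0.00932137,  0.02274506,  0.01332528]), 'finger_gap': 85.5752698056853}
scene {'fov_y': 52.62433897149638, 'cx': 264.5995943341382, 'cy': 189.79035287324965, 'origin': array([ 863.93516733, -226.51438136,  754.75565249]), 'orientation': array([-151.23441573,    0.65607502,   53.72379641])}
side {'fov_y': 45.48332205337316, 'cx': 248.66660725183615, 'cy': 185.9990988263672, 'origin': array([315.79306951, 724.30818848, 682.67084621]), 'orientation': array([-129.72630557,    0.92977102, -163.1867353 ])}
wrist {'fov_y': 68.55272600483623, 'cx': 257.70526526997537, 'cy': 192.97406819732217, 'origin': array([600.30958901,  77.53434469, 372.77614056]), 'orientation': array([ 1.62407422e+02,  1.54732654e-01, -2.38994595e-02])}
```

View pics/scene0.png

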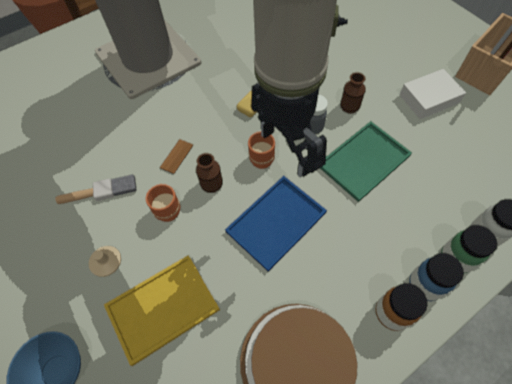

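View pics/side0.png

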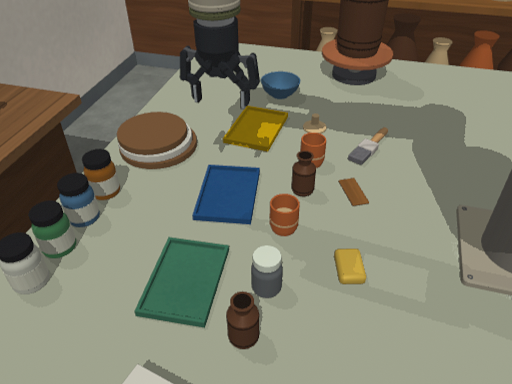

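View pics/wrist0.png

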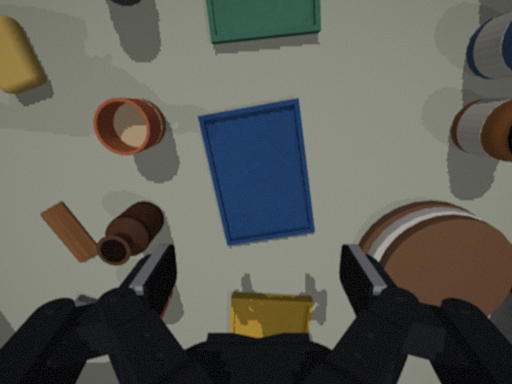

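The scene view shows the cups at (262,150) and (163,202), the vases at (353,93) and (208,173), the lid at (105,260) and the jar at (316,115). The trays are blue (277,222), green (366,160) and yellow (162,308). The side view shows everything unobstructed. Next I'll turn pixels into points.

```bash
cat > h.py <<'E'
import numpy as np, cv2
from scipy.spatial.transform import Rotation as Ro
from scipy.optimize import least_squares
def cloud(d,ci):
    f=192/np.tan(np.radians(ci['fov_y']/2))
    v,u=np.mgrid[0:384,0:512]
    c=np.stack([(u-ci['cx'])/f*d,(v-ci['cy'])/f*d,d],-1)
    R=Ro.from_euler('xyz',ci['orientation'],degrees=True).as_matrix()
    return c@R.T+ci['origin']
def masks(p,P,d):
    h=cv2.cvtColor(p,cv2.COLOR_BGR2HSV).astype(int);H,S,V=h[...,0],h[...,1],h[...,2]
    ok=(d>0)&(P[...,0]>250)&(P[...,0]<850)&(abs(P[...,1])<500)&(P[...,2]<130)
    z=P[...,2]
    m={'blue':(H>100)&(H<125)&(S>150)&(z<25),'green':(H>65)&(H<95)&(S>120)&(z<25),'yellow':(H>18)&(H<32)&(S>170)&(z<25),
     'terra':((H<12)|(H>172))&(S>110)&(V>100)&(z>12),'dark':((H<15)|(H>165))&(S>50)&(V<100)&(z>10),
     'lid':(H>8)&(H<25)&(S>50)&(S<170)&(V>120)&(z>4),'grey':(z>25)&(S<60)}
    return {k:(a&ok).astype(np.uint8) for k,a in m.items()}
def circ(xy,r):
    return least_squares(lambda c:np.hypot(*(xy-c).T)-r,xy.mean(0),loss='soft_l1',f_scale=1.5)
E
python3 - <<'E'
from bench import *
from h import *
for n in("scene","side"):
    q=np.load(n+"0.npz");p,d=q['p'],q['d'];P=cloud(d,camera_info(n))
    print(n)
    for k,m in masks(p,P,d).items():
        m=cv2.morphologyEx(m,cv2.MORPH_OPEN,np.ones((2,2),np.uint8))
        N,L,st,ce=cv2.connectedComponentsWithStats(m)
        for i in range(1,N):
            if st[i,4]<120: continue
            X=P[L==i]; t=X[:,2].max()
            s=f"{k} px{ce[i].round()} n{st[i,4]} z{np.percentile(X[:,2],[1,50,99]).round()} mean{X[:,:2].mean(0).round(1)}"
            if k in('blue','green','yellow'):
                r=cv2.minAreaRect(X[X[:,2]<25][:,:2].astype(np.float32)); s+=f" rect{np.round(r[0],1)} {np.round(r[1],1)} {r[2]:.1f}"
            else:
                for (lo,hi,rr) in {'terra':[(20,66,30)],'dark':[(10,66,26),(97,105,19)],'lid':[(20,36,10)],'grey':[(27,60,28)]}[k]:
                    Y=X[(X[:,2]>lo)&(X[:,2]<hi)]
                    if len(Y)>15:
                        c=circ(Y[:,:2],rr); s+=f" c{c.x.round(1)} rms{np.median(abs(c.fun)):.1f}"
            print(s)
E
```

```text
scene
blue px[276. 223.] n4558 z[ 2.  7. 17.] mean[607.9 -18.1] rect[604.6 -14.9] [121.1 180.5] 9.6
yellow px[161. 314.] n4793 z[ 2.  6. 17.] mean[ 626.9 -301.8] rect[ 618.  -296.1] [177.4 122.2] 86.6
dark px[354.  94.] n599 z[  7.  68. 103.] mean[472.8 309.7] c[459.1 322.8] rms0.6 c[451.6 321. ] rms5.5
dark px[262. 140.] n149 z[ 32.  46. 161.] mean[442.7  63.9] c[455.9  53.7] rms0.7
dark px[262. 159.] n266 z[-1. 40. 64.] mean[479.   40.3] c[459.3  51.7] rms0.7
dark px[210. 175.] n646 z[  9.  70. 102.] mean[457.9 -79.3] c[441.7 -75.1] rms0.4 c[451.2 -69.4] rms4.6
dark px[161. 192.] n138 z[32. 46. 60.] mean[ 420.4 -179.4] c[ 442.4 -186.9] rms0.5
dark px[168. 214.] n222 z[-1. 38. 58.] mean[ 467.7 -192.9] c[ 492.4 -199.4] rms3.2
lid px[247. 104.] n188 z[ 16.  24. 328.] mean[338.1  96.4] c[314.9 108.9] rms5.0
lid px[261. 147.] n241 z[-0. 59. 72.] mean[456.5  54.1] c[449.  60.] rms2.7
lid px[175. 154.] n282 z[3. 6. 9.] mean[ 327.7 -101.8]
lid px[162. 200.] n415 z[32. 62. 72.] mean[ 442.5 -186.8] c[ 433.8 -186.1] rms3.8
lid px[ 77. 195.] n210 z[10. 18. 22.] mean[ 303.3 -326.7] c[ 301.4 -33
[... 914 characters left out ...]
4
dark px[244. 322.] n1421 z[  0.  70. 103.] mean[452.2 333.5] c[458.9 321. ] rms0.4 c[465.1 315.4] rms5.2
lid px[315. 128.] n201 z[ 2. 12. 73.] mean[ 457.  -317.2]
lid px[358. 193.] n192 z[ 2.  8. 11.] mean[318. -93.]
lid px[351. 277.] n184 z[  3.  20. 138.] mean[303.4 166.8] c[310.8 157. ] rms4.1
grey px[169. 150.] n423 z[19. 32. 40.] mean[ 780.  -102.6] c[ 788.4 -107.2] rms16.9
grey px[ 68. 237.] n155 z[20. 36. 51.] mean[846.6 229.7] c[872.8 228.1] rms0.7
grey px[267. 268.] n1195 z[ 1. 70. 88.] mean[444.1 223.4] c[449.8 208.7] rms0.6
grey px[ 37. 267.] n331 z[21. 49. 75.] mean[845.2 320.8] c[873.1 318.1] rms0.7
grey px[145. 377.] n496 z[38. 41. 44.] mean[567.4 450.4] c[563.2 470.4] rms4.7
```

```bash
python3 - <<'E'
from bench import *
from h import *
for n,px,lp in(("scene",(366,160),(105,262)),("side",(185,280),(315,128))):
    q=np.load(n+"0.npz");p,d=q['p'],q['d'];P=cloud(d,camera_info(n))
    h=cv2.cvtColor(p,cv2.COLOR_BGR2HSV); print(h[px[1],px[0]],h[lp[1],lp[0]])
    for nm,c in(('green',(70,95,70)),('yellow',(18,32,140))):
        m=((h[...,0]>c[0])&(h[...,0]<c[1])&(h[...,1]>c[2])&(d>0)&(P[...,2]<20)&(P[...,2]>-3)&(P[...,0]>480)&(P[...,0]<740)).astype(np.uint8)
        N,L,st,ce=cv2.connectedComponentsWithStats(m); i=1+st[1:,4].argmax()
        r=cv2.minAreaRect(P[L==i][:,:2].astype(np.float32)); print(n,nm,ce[i].round(),st[i,4],r)
    w=P[lp[1]-30:lp[1]+30,lp[0]-40:lp[0]+40].reshape(-1,3)
    e=w[np.hypot(w[:,0]-475,w[:,1]+340)<50]
    for lo,hi in((4,45),(22,45),(34,45)):
        s=e[(e[:,2]>lo)&(e[:,2]<hi)]
        if len(s): print('lid',lo,len(s),s.mean(0).round(1),cv2.minEnclosingCircle(s[:,:2].astype(np.float32)))
        if lo==22 and len(s): print(circ(s[s[:,2]<37][:,:2],10).x)
E
```

```text
[ 76 101 116] [ 20  71 107]
scene green [365. 160.] 3681 ((600.6635131835938, 238.28933715820312), (123.48007202148438, 181.1643524169922), 5.344877243041992)
scene yellow [160. 309.] 6466 ((616.2606201171875, -296.026611328125), (178.35325622558594, 124.19401550292969), 86.5651626586914)
lid 4 750 [ 469.9 -343.4   14.4] ((470.9143981933594, -341.8241882324219), 38.37322998046875)
lid 22 130 [ 467.6 -343.8   36.4] ((465.2557067871094, -344.1958312988281), 10.318259239196777)
[ 464.56866785 -344.82192981]
lid 34 97 [ 466.1 -344.2   39.3] ((465.1244201660156, -344.24871826171875), 10.180445671081543)
[ 76 119 107] [ 19  92 128]
side green [183. 282.] 5602 ((597.9868774414062, 239.79925537109375), (124.94479370117188, 181.21006774902344), 5.49798059463501)
side yellow [256. 128.] 1891 ((613.698974609375, -295.7574462890625), (185.05528259277344, 125.47233581542969), 86.71686553955078)
lid 4 311 [ 464.5 -337.2   16.6] ((473.59332275390625, -341.42572021484375), 47.910892486572266)
lid 22 71 [ 463.5 -341.6   34.9] ((462.56622314453125, -345.8849792480469), 13.002606391906738)
[ 464.28396394 -346.67529067]
lid 34 42 [ 463.3 -342.8   40.1] ((462.56622314453125, -345.8849792480469), 13.002606391906738)
```

```bash
python3 - <<'E'
import bench
print([x for x in dir(bench) if not x.startswith('__')])
print(getattr(bench,'nose_length',None))
E
```

```text
['PlanningError', 'camera_info', 'hand_in', 'nose_length', 'sense', 'snapshot']
17.0
```

Call:
jog_arm([
  [[0, 0, 0], [-0.025, -0.055, 0.005], 1],
  [[0, 0, 0], [-0.05, -0.105, 0.02], 1],
  [[0, 0, 0], [-0.076, -0.158, 0.05], 1],
  [[0, 0, 0], [-0.076, -0.158, 0.078], 1],
  [[0, 0, 0], [-0.076, -0.158, 0.078], 1],
  [[0, 0, 0], [-0.076, -0.158, 0.078], 1],
], force=35)

```text
time: 0.9
tool_pos: [442.9, -76.0, 171.5]
tcp_rot: [179.9, 0.0, 90.0]
ft_force: [0.1, 0.0, 0.3]
finger_gap: 85.1
```

Call:
jog_arm([
  [[0, 0, 0], [0, 0, 0.03], 1],
  [[0, 0, 0], [0, 0, 0.07], 1],
  [[0, 0, 0], [0, 0, 0.1], 1],
  [[0, 0, 0], [0, 0, 0.116], 1],
  [[0, 0, 0], [0, 0, 0.116], 1],
  [[0, 0, 0], [0, 0, 0.116], -1],
  [[0, 0, 0], [0, 0, 0.116], -1],
  [[0, 0, 0], [0, 0, 0.116], -1],
  [[0, 0, 0], [0, 0, 0.116], -1],
  [[0, 0, 0], [0, 0, 0.116], -1],
], force=35)

```text
time: 2.15
tool_pos: [443.2, -76.4, 56.0]
tcp_rot: [179.9, 0.0, 90.0]
ft_force: [-2.0, 0.6, 5.2]
finger_gap: 50.8
```

Call:
jog_arm([
  [[0, 0, 0], [0, 0, -0.01], -1],
  [[0, 0, 0], [0, 0, -0.04], -1],
  [[0, 0, 0], [0, 0, -0.08], -1],
  [[0, 0, 0], [0, 0, -0.12], -1],
  [[0, 0, 0], [0, 0, -0.12], -1],
])

```text
time: 2.78
tool_pos: [444.5, -76.7, 179.1]
tcp_rot: [179.6, 0.1, 90.0]
ft_force: [0.3, 0.3, -2.6]
finger_gap: 50.8
```

```bash
python3 - <<'E'
from bench import *
import cv2
p,d=snapshot("side");cv2.imwrite("pics/side1.png",p);print(sense()['tool_pos'],sense()['finger_gap'],sense()['ft_force'])
E
```

```text
[443.23709812 -76.34201128 176.57614348] 50.74684761218466 [-0.50916035  0.80998932 -2.34526976]
```

View pics/side1.png

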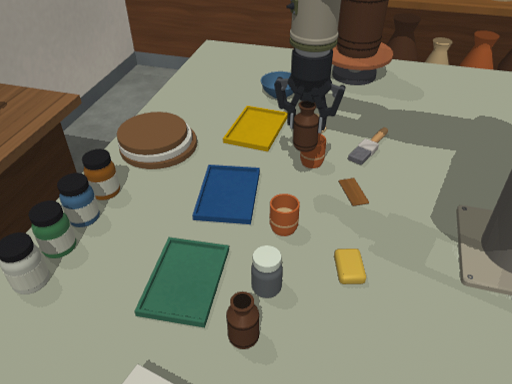

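The vase hangs upright in the gripper, at about (306,128). Next it goes to the blue tray.

Call:
jog_arm([
  [[0, 0, 0], [0.005, 0.03, 0], -1],
  [[0, 0, 0], [0.013, 0.08, 0], -1],
  [[0, 0, 0], [0.02, 0.13, 0], -1],
  [[0, 0, 0], [0.0255, 0.165, 0], -1],
  [[0, 0, 0], [0.0255, 0.165, 0.03], -1],
  [[0, 0, 0], [0.0255, 0.165, 0.065], -1],
  [[0, 0, 0], [0.0255, 0.165, 0.09], -1],
  [[0, 0, 0], [0.0255, 0.165, 0.102], -1],
  [[0, 0, 0], [0.0255, 0.165, 0.107], -1],
  [[0, 0, 0], [0.0255, 0.165, 0.109], -1],
  [[0, 0, 0], [0.0255, 0.165, 0.111], -1],
  [[0, 0, 0], [0.0255, 0.165, 0.111], -1],
])

```text
time: 4.32
tool_pos: [607.5, -50.6, 64.0]
tcp_rot: [179.9, 0.0, 90.0]
ft_force: [0.1, 0.3, -1.4]
finger_gap: 50.7
```

```bash
python3 - <<'E'
from bench import *
import cv2
p,d=snapshot("side");cv2.imwrite("pics/side2.png",cv2.resize(p[100:250,150:350],None,fx=4,fy=4));print(sense()['tool_pos'],sense()['finger_gap'],sense()['ft_force'])
E
```

```text
[607.37808572 -50.56470937  63.93283015] 50.742477023190666 [-0.72395385  0.01563765 -1.86089552]
```

View pics/side2.png

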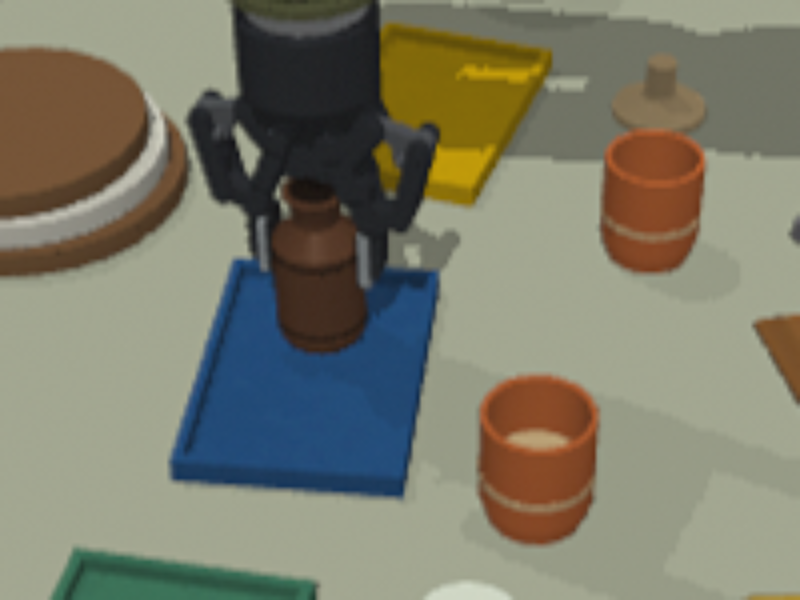

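Vase in the blue tray, foot about 2 mm above the floor, force still −1.9 N. I'll ease it down and release.

Call:
jog_arm([
  [[0, 0, 0], [0, 0, 0.001], -1],
  [[0, 0, 0], [0, 0, 0.002], -1],
  [[0, 0, 0], [0, 0, 0.002], -1],
])

```text
time: 4.75
tool_pos: [607.3, -50.5, 62.1]
tcp_rot: [180.0, 0.0, 90.0]
ft_force: [-2.8, 0.2, 5.6]
finger_gap: 50.7
```

Call:
jog_arm([
  [[0, 0, 0], [0, 0, 0], 0.4],
  [[0, 0, 0], [0, 0, 0], 0.8],
  [[0, 0, 0], [0, 0, 0], 1],
  [[0, 0, 0], [0, 0, 0], 1],
  [[0, 0, 0], [0, 0, -0.01], 1],
  [[0, 0, 0], [0, 0, -0.04], 1],
  [[0, 0, 0], [0, 0, -0.08], 1],
  [[0, 0, 0], [0, 0, -0.12], 1],
  [[0, 0, 0], [0, 0, -0.12], 1],
])

```text
time: 5.88
tool_pos: [609.9, -51.0, 187.2]
tcp_rot: [179.5, 0.1, 90.0]
ft_force: [-0.1, 0.3, 0.2]
finger_gap: 85.4
```

```bash
python3 - <<'E'
from bench import *
import cv2
p,d=snapshot("side");cv2.imwrite("pics/side3.png",p);print(sense()['tool_pos'],sense()['finger_gap'],sense()['ft_force'])
E
```

```text
[608.58388218 -50.73443491 184.46599964] 85.58720927288981 [-0.3641904  -0.78226173 -0.24974247]
```

View pics/side3.png

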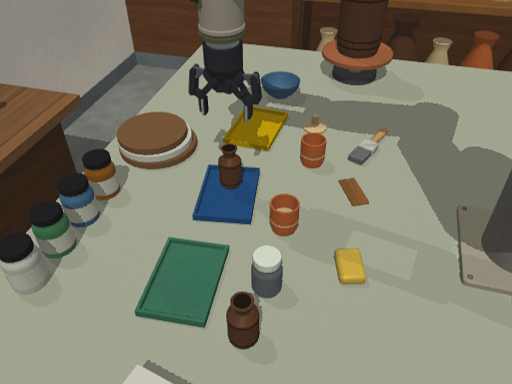

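The vase stands at (231,168) in the blue tray. Next is vase 2 at (459, 322).

Call:
jog_arm([
  [[0, 0, 0], [0.03, -0.012, 0], 1],
  [[0, 0, 0], [0.08, -0.032, 0], 1],
  [[0, 0, 0], [0.13, -0.052, 0], 1],
  [[0, 0, 0], [0.18, -0.072, 0], 1],
  [[0, 0, 0], [0.23, -0.092, 0], 1],
  [[0, 0, 0], [0.28, -0.112, 0], 1],
  [[0, 0, 0], [0.33, -0.132, 0], 1],
  [[0, 0, 0], [0.36, -0.144, 0], 1],
  [[0, 0, 0], [0.3723, -0.148, 0], 1],
  [[0, 0, 0], [0.3723, -0.148, 0], 1],
  [[0, 0, 0], [0.3723, -0.148, 0], 1],
  [[0, 0, 0], [0.3723, -0.148, 0], 1],
])

```text
time: 7.42
tool_pos: [459.6, 320.8, 181.2]
tcp_rot: [-180.0, 0.0, 89.9]
ft_force: [0.1, 0.3, 0.0]
finger_gap: 85.4
```

```bash
python3 - <<'E'
from bench import *
import cv2
for i in range(4): snapshot("side")
p,d=snapshot("side");cv2.imwrite("pics/side4.png",p);print(sense()['tool_pos'],sense()['finger_gap'],sense()['ft_force'])
E
```

```text
[459.23597181 321.45503123 181.3351359 ] 85.47081831773498 [-0.04853093 -0.7692898  -0.41736355]
```

View pics/side4.png

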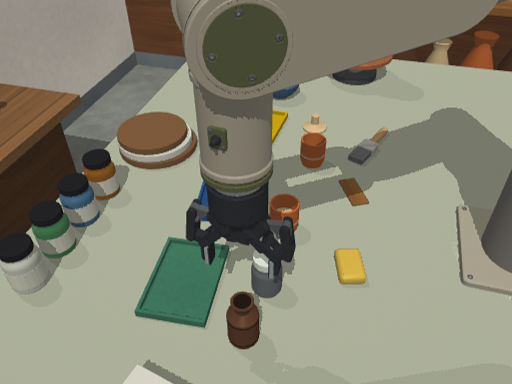

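The gripper is above vase 2 at (243,320), clear of the jar at (267,270). Descending to grip.

Call:
jog_arm([
  [[0, 0, 0], [0, 0, 0.03], 1],
  [[0, 0, 0], [0, 0, 0.07], 1],
  [[0, 0, 0], [0, 0, 0.11], 1],
  [[0, 0, 0], [0, 0, 0.127], 1],
  [[0, 0, 0], [0, 0, 0.127], 1],
  [[0, 0, 0], [0, 0, 0.127], 1],
  [[0, 0, 0], [0, 0, 0.127], -1],
  [[0, 0, 0], [0, 0, 0.127], -1],
  [[0, 0, 0], [0, 0, 0.127], -1],
  [[0, 0, 0], [0, 0, 0.127], -1],
  [[0, 0, 0], [0, 0, 0.127], -1],
  [[0, 0, 0], [0, 0, 0.127], -1],
])

```text
time: 9.18
tool_pos: [459.7, 322.3, 55.7]
tcp_rot: [179.9, -0.1, 90.0]
ft_force: [-1.2, -0.5, 7.0]
finger_gap: 50.6
```

Call:
jog_arm([
  [[0, 0, 0], [0, 0, -0.01], -1],
  [[0, 0, 0], [0, 0, -0.04], -1],
  [[0, 0, 0], [0, 0, -0.08], -1],
  [[0, 0, 0], [0, 0, -0.12], -1],
  [[0, 0, 0], [0, 0, -0.15], -1],
  [[0, 0, 0], [0, 0, -0.15], -1],
  [[0, 0, 0], [0, 0, -0.15], -1],
])

```text
time: 10.05
tool_pos: [458.4, 321.5, 203.0]
tcp_rot: [-179.9, 0.0, 90.0]
ft_force: [-0.2, -0.3, -2.9]
finger_gap: 50.5
```

```bash
python3 - <<'E'
from bench import *
import cv2
p,d=snapshot("side");cv2.imwrite("pics/side5.png",p);print(sense()['tool_pos'],sense()['finger_gap'],sense()['ft_force'])
E
```

```text
[458.0653504  321.27007275 202.32625707] 50.436163962284944 [ 0.1768257   1.18938391 -2.42129568]
```

View pics/side5.png

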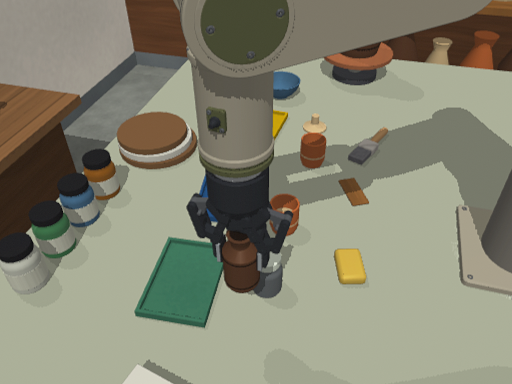

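The vase is held at (240,262) and well clear of the jar. Carrying it to the blue tray.

Call:
jog_arm([
  [[0, 0, 0], [-0.02, 0.01, 0], -1],
  [[0, 0, 0], [-0.06, 0.03, 0], -1],
  [[0, 0, 0], [-0.11, 0.05, 0], -1],
  [[0, 0, 0], [-0.16, 0.075, 0], -1],
  [[0, 0, 0], [-0.21, 0.1, 0], -1],
  [[0, 0, 0], [-0.26, 0.12, 0], -1],
  [[0, 0, 0], [-0.29, 0.131, 0], -1],
  [[0, 0, 0], [-0.3013, 0.136, 0], -1],
  [[0, 0, 0], [-0.3013, 0.136, 0], -1],
  [[0, 0, 0], [-0.3013, 0.136, 0.03], -1],
  [[0, 0, 0], [-0.3013, 0.136, 0.06], -1],
  [[0, 0, 0], [-0.3013, 0.136, 0.06], -1],
])

```text
time: 11.6
tool_pos: [592.1, 22.2, 140.8]
tcp_rot: [-179.6, -0.0, 90.1]
ft_force: [0.1, -0.1, -2.0]
finger_gap: 50.3
```

Call:
jog_arm([
  [[0, 0, 0], [0, 0, 0.03], -1],
  [[0, 0, 0], [0, 0, 0.06], -1],
  [[0, 0, 0], [0, 0, 0.074], -1],
  [[0, 0, 0], [0, 0, 0.078], -1],
  [[0, 0, 0], [0, 0, 0.08], -1],
  [[0, 0, 0], [0, 0, 0.081], -1],
  [[0, 0, 0], [0, 0, 0.081], -1],
  [[0, 0, 0], [0, 0, 0.081], -1],
])

```text
time: 12.6
tool_pos: [595.3, 20.5, 63.7]
tcp_rot: [180.0, 0.0, 90.0]
ft_force: [-1.3, 0.6, -2.3]
finger_gap: 50.6
```

```bash
python3 - <<'E'
from bench import *
import cv2
p,d=snapshot("side");cv2.imwrite("pics/side6.png",cv2.resize(p[100:250,150:350],None,fx=4,fy=4));print(sense()['tool_pos'],sense()['finger_gap'],sense()['ft_force'])
E
```

```text
[595.18968389  20.47545879  63.62504483] 50.65885762516104 [-0.57811956  0.56367806 -1.52996698]
```

View pics/side6.png

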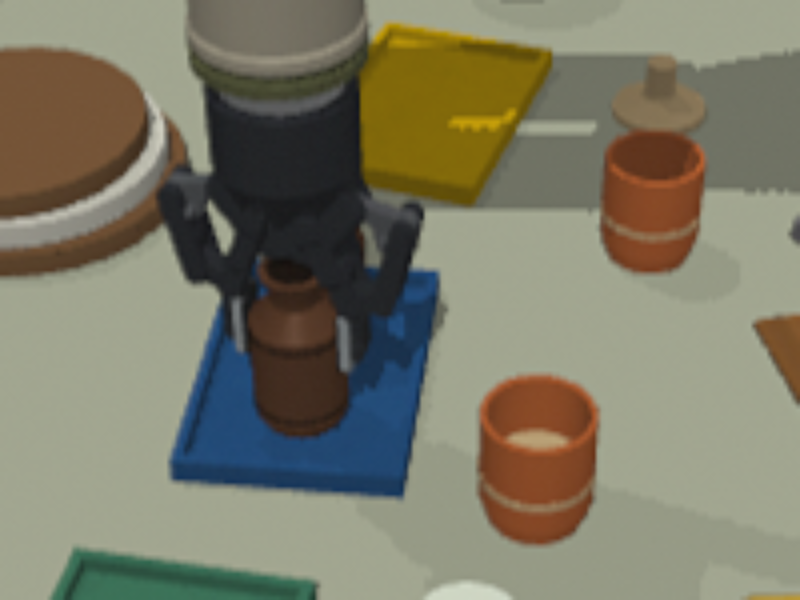

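Vase 2 hovers just above the tray floor, upright. Easing it down and releasing.

Call:
jog_arm([
  [[0, 0, 0], [0, 0, 0.001], -1],
  [[0, 0, 0], [0, 0, 0.002], -1],
  [[0, 0, 0], [0, 0, 0.002], -1],
])

```text
time: 13.02
tool_pos: [595.1, 20.5, 61.7]
tcp_rot: [180.0, 0.0, 90.0]
ft_force: [-2.8, -0.4, 4.0]
finger_gap: 50.5
```

Call:
jog_arm([
  [[0, 0, 0], [0, 0, 0], 0.4],
  [[0, 0, 0], [0, 0, 0], 0.8],
  [[0, 0, 0], [0, 0, 0], 1],
  [[0, 0, 0], [0, 0, 0], 1],
  [[0, 0, 0], [0, 0, -0.01], 1],
  [[0, 0, 0], [0, 0, -0.04], 1],
  [[0, 0, 0], [0, 0, -0.08], 1],
  [[0, 0, 0], [0, 0, -0.119], 1],
  [[0, 0, 0], [0, 0, -0.119], 1],
])

```text
time: 14.15
tool_pos: [597.9, 20.4, 185.9]
tcp_rot: [179.5, 0.0, 90.0]
ft_force: [-0.1, 0.7, 0.4]
finger_gap: 85.2
```

Call:
jog_arm([
  [[0, 0, 0], [0.01, -0.04, 0], 1],
  [[0, 0, 0], [0.02, -0.09, 0], 1],
  [[0, 0, 0], [0.0325, -0.139, 0], 1],
  [[0, 0, 0], [0.0325, -0.139, 0], 1],
  [[0, 0, 0], [0.0325, -0.139, 0], 1],
  [[0, 0, 0], [0.0325, -0.139, 0.03], 1],
  [[0, 0, 0], [0.0325, -0.139, 0.04], 1],
  [[0, 0, 0], [0.0325, -0.139, 0.04], 1],
  [[0, 0, 0], [0.0325, -0.139, 0.04], 1],
])

```text
time: 15.28
tool_pos: [456.8, 52.9, 141.1]
tcp_rot: [179.9, 0.0, 90.0]
ft_force: [0.2, 0.6, -0.0]
finger_gap: 85.3
```

```bash
python3 - <<'E'
from bench import *
import cv2
p,d=snapshot("side");cv2.imwrite("pics/side7.png",p);print(sense()['tool_pos'],sense()['finger_gap'],sense()['ft_force'])
E
```

```text
[456.87638757  52.94675492 141.31112777] 85.5151281824983 [ 0.92257304 -0.53575925  0.49702981]
```

View pics/side7.png

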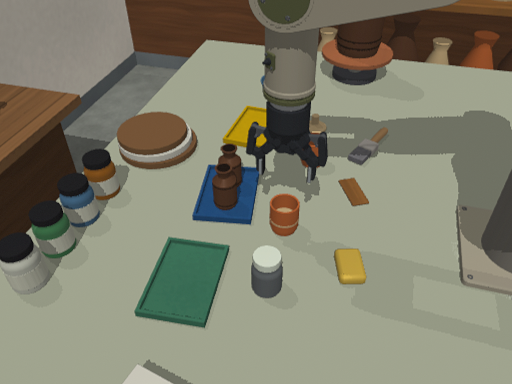

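Both vases stand in the blue tray at (226,185) and (230,165). Next is the cup at (285,215).

Call:
jog_arm([
  [[0, 0, 0], [0, 0, 0.03], 1],
  [[0, 0, 0], [0, 0, 0.07], 1],
  [[0, 0, 0], [0, 0, 0.098], 1],
  [[0, 0, 0], [0, 0, 0.098], 1],
  [[0, 0, 0], [0, 0, 0.098], 1],
  [[0, 0, 0], [0, 0, 0.098], -1],
  [[0, 0, 0], [0, 0, 0.098], -1],
  [[0, 0, 0], [0, 0, 0.098], -1],
  [[0, 0, 0], [0, 0, 0.098], -1],
  [[0, 0, 0], [0, 0, 0.098], -1],
  [[0, 0, 0], [0, 0, 0.098], -1],
], force=30)

```text
time: 16.7
tool_pos: [457.4, 53.0, 44.1]
tcp_rot: [179.8, -0.0, 90.0]
ft_force: [-1.4, 0.3, 6.9]
finger_gap: 59.3
```

Call:
jog_arm([
  [[0, 0, 0], [0, 0, -0.01], -1],
  [[0, 0, 0], [0, 0, -0.04], -1],
  [[0, 0, 0], [0, 0, -0.08], -1],
  [[0, 0, 0], [0, 0, -0.12], -1],
  [[0, 0, 0], [0, 0, -0.12], -1],
  [[0, 0, 0], [0, 0, -0.12], -1],
])

```text
time: 17.45
tool_pos: [455.8, 53.0, 162.2]
tcp_rot: [180.0, -0.0, 90.0]
ft_force: [-0.3, -0.8, -1.2]
finger_gap: 58.7
```

```bash
python3 - <<'E'
from bench import *
import cv2
p,d=snapshot("side");cv2.imwrite("pics/side8.png",p);print(sense()['tool_pos'],sense()['finger_gap'],sense()['ft_force'])
E
```

```text
[455.21383524  53.01147393 161.31630834] 58.758296890430806 [-0.17977382  0.73293814 -2.05030697]
```

View pics/side8.png

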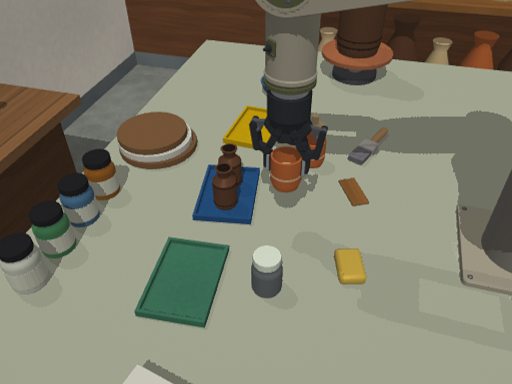

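The cup is held upright at (286,168). Carrying it to the near end of the green tray.

Call:
jog_arm([
  [[0, 0, 0], [0.02, 0.02, 0], -1],
  [[0, 0, 0], [0.05, 0.05, 0], -1],
  [[0, 0, 0], [0.09, 0.09, 0], -1],
  [[0, 0, 0], [0.125, 0.126, 0], -1],
  [[0, 0, 0], [0.146, 0.147, 0], -1],
  [[0, 0, 0], [0.146, 0.147, 0], -1],
  [[0, 0, 0], [0.146, 0.147, 0.03], -1],
  [[0, 0, 0], [0.146, 0.147, 0.06], -1],
  [[0, 0, 0], [0.146, 0.147, 0.08], -1],
  [[0, 0, 0], [0.146, 0.147, 0.09], -1],
  [[0, 0, 0], [0.146, 0.147, 0.09], -1],
])

```text
time: 18.88
tool_pos: [602.5, 198.7, 71.7]
tcp_rot: [-179.9, 0.0, 90.0]
ft_force: [-0.3, 0.1, -0.8]
finger_gap: 59.0
```

Call:
jog_arm([
  [[0, 0, 0], [0, 0, 0.01], -1],
  [[0, 0, 0], [0, 0, 0.016], -1],
  [[0, 0, 0], [0, 0, 0.019], -1],
  [[0, 0, 0], [0, 0, 0.021], -1],
  [[0, 0, 0], [0, 0, 0.021], -1],
  [[0, 0, 0], [0, 0, 0.021], -1],
])

```text
time: 19.62
tool_pos: [603.2, 199.1, 51.6]
tcp_rot: [180.0, -0.0, 90.0]
ft_force: [0.3, 0.3, -0.4]
finger_gap: 58.6
```

```bash
python3 - <<'E'
from bench import *
import cv2
p,d=snapshot("side");cv2.imwrite("pics/side9.png",cv2.resize(p[200:350,100:300],None,fx=4,fy=4));print(sense()['tool_pos'],sense()['finger_gap'],sense()['ft_force'])
E
```

```text
[603.18598234 199.08384788  51.56014383] 58.7656927070511 [-0.28424936  0.02542727 -2.51687768]
```

View pics/side9.png

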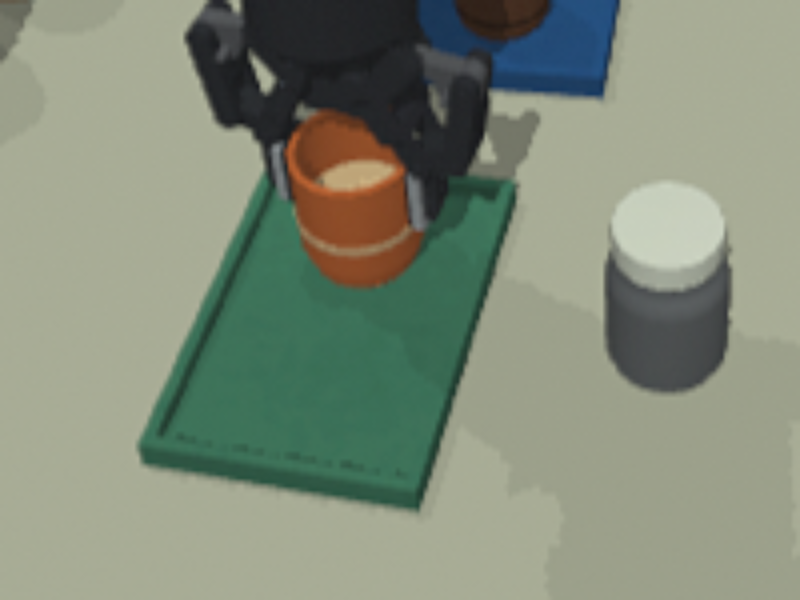

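The cup is about 1.5 mm above the green floor. Its lean in the image matches the camera's perspective, so it is upright. Easing it down and releasing.

Call:
jog_arm([
  [[0, 0, 0], [0, 0, 0.001], -1],
  [[0, 0, 0], [0, 0, 0.002], -1],
  [[0, 0, 0], [0, 0, 0.002], -1],
])

```text
time: 20.05
tool_pos: [603.2, 199.1, 50.2]
tcp_rot: [180.0, -0.0, 90.0]
ft_force: [-3.0, -0.6, 4.8]
finger_gap: 58.8
```

Call:
jog_arm([
  [[0, 0, 0], [0, 0, 0], 0.4],
  [[0, 0, 0], [0, 0, 0], 0.8],
  [[0, 0, 0], [0, 0, 0], 1],
  [[0, 0, 0], [0, 0, 0], 1],
  [[0, 0, 0], [0, 0, -0.01], 1],
  [[0, 0, 0], [0, 0, -0.04], 1],
  [[0, 0, 0], [0, 0, -0.08], 1],
  [[0, 0, 0], [0, 0, -0.111], 1],
  [[0, 0, 0], [0, 0, -0.111], 1],
])

```text
time: 21.18
tool_pos: [605.5, 199.6, 165.2]
tcp_rot: [179.6, -0.1, 90.0]
ft_force: [-0.0, -0.1, -0.1]
finger_gap: 85.5
```

Call:
jog_arm([
  [[0, 0, 0], [-0.03, -0.03, 0], 1],
  [[0, 0, 0], [-0.07, -0.06, 0], 1],
  [[0, 0, 0], [-0.12, -0.09, 0], 1],
  [[0, 0, 0], [-0.17, -0.11, 0], 1],
  [[0, 0, 0], [-0.22, -0.13, 0], 1],
  [[0, 0, 0], [-0.27, -0.145, 0], 1],
  [[0, 0, 0], [-0.32, -0.155, 0], 1],
  [[0, 0, 0], [-0.36, -0.16, 0], 1],
  [[0, 0, 0], [-0.3855, -0.1605, 0], 1],
  [[0, 0, 0], [-0.3855, -0.1605, 0], 1],
  [[0, 0, 0], [-0.3855, -0.1605, 0], 1],
])

```text
time: 22.55
tool_pos: [442.2, -185.8, 159.7]
tcp_rot: [-179.9, -0.1, 90.0]
ft_force: [-0.8, 0.3, -0.5]
finger_gap: 85.7
```

```bash
python3 - <<'E'
from bench import *
import cv2,numpy as np
p,d=snapshot("side");w,_=snapshot("wrist");cv2.imwrite("pics/sw10.png",cv2.resize(np.hstack([p,w]),(800,300)));print(sense()['tool_pos'],sense()['finger_gap'],sense()['ft_force'])
E
```

```text
[ 442.45665663 -185.4508774   159.95620038] 85.50833963948197 [-0.24812072  0.23861138  0.47737998]
```

View pics/sw10.png

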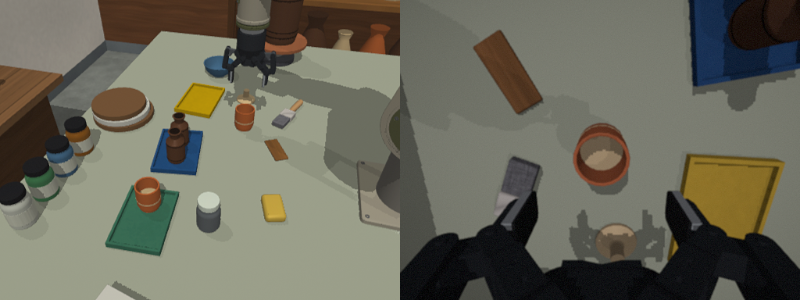

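The first cup stands in the green tray, and the wrist view shows the second cup centred between the jaws. Descending to grip.

Call:
jog_arm([
  [[0, 0, 0], [0, 0, 0.03], 1],
  [[0, 0, 0], [0, 0, 0.07], 1],
  [[0, 0, 0], [0, 0, 0.105], 1],
  [[0, 0, 0], [0, 0, 0.118], 1],
  [[0, 0, 0], [0, 0, 0.118], 1],
  [[0, 0, 0], [0, 0, 0.118], 1],
  [[0, 0, 0], [0, 0, 0.118], -1],
  [[0, 0, 0], [0, 0, 0.118], -1],
  [[0, 0, 0], [0, 0, 0.118], -1],
  [[0, 0, 0], [0, 0, 0.118], -1],
  [[0, 0, 0], [0, 0, 0.118], -1],
  [[0, 0, 0], [0, 0, 0.118], -1],
])

```text
time: 24.15
tool_pos: [443.4, -187.0, 43.9]
tcp_rot: [179.9, 0.1, 90.0]
ft_force: [-1.1, 2.0, 7.1]
finger_gap: 60.3
```

Call:
jog_arm([
  [[0, 0, 0], [0, 0, -0.01], -1],
  [[0, 0, 0], [0, 0, -0.04], -1],
  [[0, 0, 0], [0, 0, -0.08], -1],
  [[0, 0, 0], [0, 0, -0.12], -1],
  [[0, 0, 0], [0, 0, -0.15], -1],
  [[0, 0, 0], [0, 0, -0.15], -1],
  [[0, 0, 0], [0, 0, -0.15], -1],
])

```text
time: 25.02
tool_pos: [442.0, -186.2, 191.4]
tcp_rot: [-180.0, -0.0, 90.0]
ft_force: [-0.7, 0.2, -1.3]
finger_gap: 59.9
```

```bash
python3 - <<'E'
from bench import *
import cv2
p,d=snapshot("side");cv2.imwrite("pics/side11.png",p);print(sense()['tool_pos'],sense()['finger_gap'],sense()['ft_force'])
E
```

```text
[ 441.65897399 -186.03215113  190.72791012] 60.36933116519008 [ 0.14463229 -0.83037246 -2.51676024]
```

View pics/side11.png

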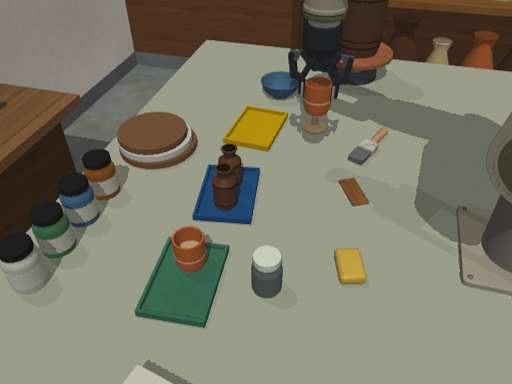

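Cup 2 is held upright at (317,97). Carrying it to the far slot of the green tray.

Call:
jog_arm([
  [[0, 0, 0], [0.02, 0.005, 0], -1],
  [[0, 0, 0], [0.06, 0.015, 0], -1],
  [[0, 0, 0], [0.11, 0.03, 0], -1],
  [[0, 0, 0], [0.16, 0.045, 0], -1],
  [[0, 0, 0], [0.21, 0.06, 0], -1],
  [[0, 0, 0], [0.26, 0.08, 0], -1],
  [[0, 0, 0], [0.31, 0.1, 0], -1],
  [[0, 0, 0], [0.36, 0.12, 0], -1],
  [[0, 0, 0], [0.41, 0.135, 0], -1],
  [[0, 0, 0], [0.445, 0.147, 0], -1],
  [[0, 0, 0], [0.4655, 0.153, 0], -1],
  [[0, 0, 0], [0.4655, 0.153, 0], -1],
])

```text
time: 26.58
tool_pos: [594.4, 280.2, 189.6]
tcp_rot: [-179.8, 0.1, 90.1]
ft_force: [-0.9, -0.3, -2.1]
finger_gap: 59.7
```

Call:
jog_arm([
  [[0, 0, 0], [0, 0, 0], -1],
  [[0, 0, 0], [0, 0, 0.02], -1],
  [[0, 0, 0], [0, 0, 0.05], -1],
  [[0, 0, 0], [0, 0, 0.09], -1],
  [[0, 0, 0], [0, 0, 0.12], -1],
  [[0, 0, 0], [0, 0, 0.132], -1],
  [[0, 0, 0], [0, 0, 0.137], -1],
  [[0, 0, 0], [0, 0, 0.14], -1],
  [[0, 0, 0], [0, 0, 0.141], -1],
  [[0, 0, 0], [0, 0, 0.141], -1],
  [[0, 0, 0], [0, 0, 0.141], -1],
])

```text
time: 27.95
tool_pos: [595.9, 279.2, 51.9]
tcp_rot: [179.9, -0.0, 90.0]
ft_force: [0.0, -0.1, -1.6]
finger_gap: 60.2
```

```bash
python3 - <<'E'
from bench import *
import cv2
p,d=snapshot("side");cv2.imwrite("pics/side12.png",cv2.resize(p[200:350,100:300],None,fx=4,fy=4));print(sense()['tool_pos'],sense()['finger_gap'],sense()['ft_force'])
E
```

```text
[595.77482131 279.15026836  51.78599653] 60.27732278773347 [ 0.02858037  0.24313827 -2.50584382]
```

View pics/side12.png

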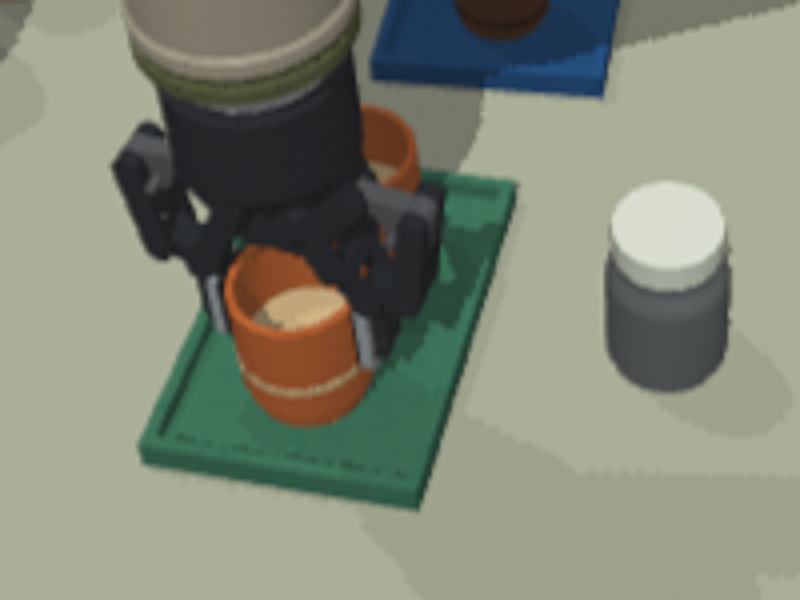

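Cup 2 sits over its slot, clear of the first cup. Easing it down and releasing.

Call:
jog_arm([
  [[0, 0, 0], [0, 0, 0.001], -1],
  [[0, 0, 0], [0, 0, 0.002], -1],
  [[0, 0, 0], [0, 0, 0.002], -1],
])

```text
time: 28.38
tool_pos: [595.6, 279.2, 50.0]
tcp_rot: [180.0, -0.0, 90.0]
ft_force: [-4.0, -1.4, 5.4]
finger_gap: 60.1
```

Call:
jog_arm([
  [[0, 0, 0], [0, 0, 0], 0.4],
  [[0, 0, 0], [0, 0, 0], 0.8],
  [[0, 0, 0], [0, 0, 0], 1],
  [[0, 0, 0], [0, 0, 0], 1],
  [[0, 0, 0], [0, 0, -0.01], 1],
  [[0, 0, 0], [0, 0, -0.04], 1],
  [[0, 0, 0], [0, 0, -0.08], 1],
  [[0, 0, 0], [0, 0, -0.12], 1],
  [[0, 0, 0], [0, 0, -0.121], 1],
  [[0, 0, 0], [0, 0, -0.121], 1],
])

```text
time: 29.62
tool_pos: [595.6, 279.1, 170.8]
tcp_rot: [180.0, -0.0, 90.0]
ft_force: [-1.0, -0.5, -0.4]
finger_gap: 85.4
```

Call:
jog_arm([
  [[0, 0, 0], [-0.03, 0, 0], 1],
  [[0, 0, 0], [-0.08, 0, 0], 1],
  [[0, 0, 0], [-0.13, 0, 0], 1],
  [[0, 0, 0], [-0.18, -0.01, 0], 1],
  [[0, 0, 0], [-0.23, -0.02, 0], 1],
  [[0, 0, 0], [-0.28, -0.03, 0], 1],
  [[0, 0, 0], [-0.33, -0.04, 0], 1],
  [[0, 0, 0], [-0.38, -0.06, 0], 1],
  [[0, 0, 0], [-0.43, -0.08, 0], 1],
  [[0, 0, 0], [-0.48, -0.1, 0], 1],
  [[0, 0, 0], [-0.5, -0.11, 0], 1],
  [[0, 0, 0], [-0.5, -0.11, 0], 1],
])

```text
time: 31.12
tool_pos: [483.9, -221.9, 168.7]
tcp_rot: [-179.9, -0.1, 89.8]
ft_force: [0.1, 0.5, 0.4]
finger_gap: 85.6
```

Call:
jog_arm([
  [[0, 0, 0], [-0.04, -0.01, 0], 1],
  [[0, 0, 0], [-0.09, -0.02, 0], 1],
  [[0, 0, 0], [-0.1243, -0.021, 0], 1],
  [[0, 0, 0], [-0.1243, -0.021, 0.03], 1],
  [[0, 0, 0], [-0.1243, -0.021, 0.07], 1],
  [[0, 0, 0], [-0.1243, -0.021, 0.07], 1],
  [[0, 0, 0], [-0.1243, -0.021, 0.07], 1],
])

```text
time: 32.0
tool_pos: [465.2, -344.7, 101.1]
tcp_rot: [180.0, -0.0, 90.1]
ft_force: [-0.1, 0.1, 0.2]
finger_gap: 85.5
```

```bash
python3 - <<'E'
from bench import *
import cv2,numpy as np
p,d=snapshot("scene");w,_=snapshot("side");cv2.imwrite("pics/sw13.png",cv2.resize(np.hstack([p,w]),(800,300)));print(sense()['tool_pos'],sense()['finger_gap'],sense()['ft_force'])
cv2.imwrite("pics/sc13.png",cv2.resize(p[200:350,20:220],None,fx=4,fy=4))
E
```

```text
[ 465.86250302 -345.71479493  102.44767109] 85.36030591281495 [ 0.10902709  0.18773243 -0.64347527]
```

View pics/sw13.png

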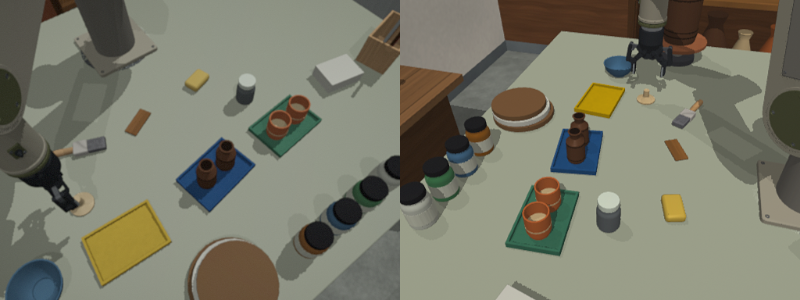

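View pics/sc13.png

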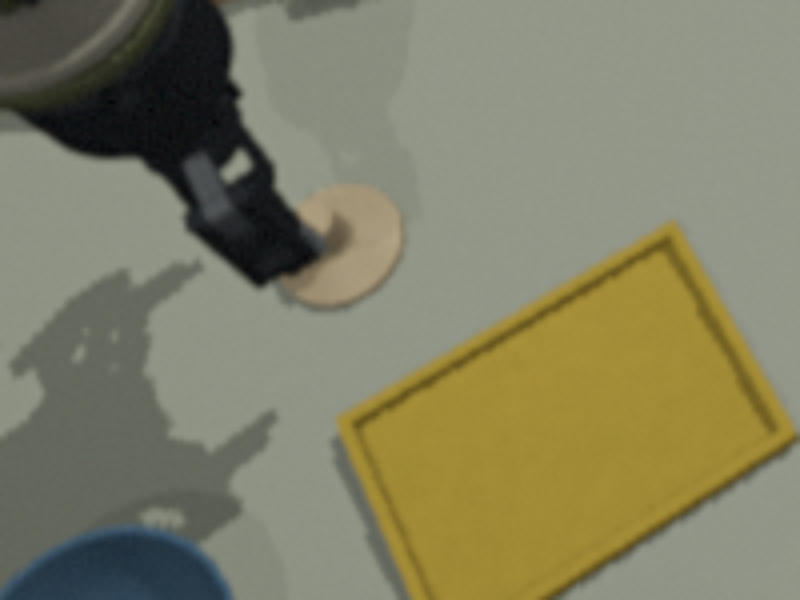

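All the earlier pieces stand properly, and the lid is below the jaws. Gripping the knob.

Call:
jog_arm([
  [[0, 0, 0], [0, 0, 0.03], 1],
  [[0, 0, 0], [0, 0, 0.055], 1],
  [[0, 0, 0], [0, 0, 0.063], 1],
  [[0, 0, 0], [0, 0, 0.063], 0.4],
  [[0, 0, 0], [0, 0, 0.063], 0],
  [[0, 0, 0], [0, 0, 0.063], -0.3],
  [[0, 0, 0], [0, 0, 0.063], -1],
  [[0, 0, 0], [0, 0, 0.063], -1],
  [[0, 0, 0], [0, 0, 0.063], -1],
  [[0, 0, 0], [0, 0, 0.063], -1],
  [[0, 0, 0], [0, 0, 0.063], -1],
  [[0, 0, 0], [0, 0, 0.063], -1],
], force=25)

```text
time: 33.6
tool_pos: [465.0, -345.7, 38.4]
tcp_rot: [179.9, 0.1, 90.0]
ft_force: [-1.1, 1.3, 5.8]
finger_gap: 19.1
```

Call:
jog_arm([
  [[0, 0, 0], [0, 0, -0.005], -1],
  [[0, 0, 0], [0, 0, -0.02], -1],
  [[0, 0, 0], [0, 0, -0.05], -1],
  [[0, 0, 0], [0, 0, -0.06], -1],
  [[0, 0, 0], [0, 0, -0.06], -1],
])

```text
time: 34.22
tool_pos: [465.1, -345.8, 98.5]
tcp_rot: [179.9, 0.1, 90.0]
ft_force: [-0.4, 0.4, -1.8]
finger_gap: 19.2
```

```bash
python3 - <<'E'
from bench import *
import cv2,numpy as np
p,d=snapshot("scene");w,_=snapshot("side");print(sense()['tool_pos'],sense()['finger_gap'],sense()['ft_force'])
cv2.imwrite("pics/sc14.png",np.hstack([cv2.resize(p[200:350,20:220],(400,300)),cv2.resize(w[50:200,200:400],(400,300))]))
E
```

```text
[ 464.07547687 -344.93556781   96.46987994] 18.956971797746487 [-0.1994316  -0.28441279 -1.05385452]
```

View pics/sc14.png

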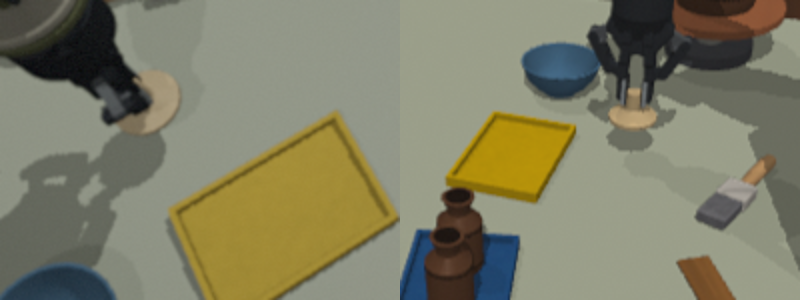

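The lid is held level. Carrying it to the yellow tray.

Call:
jog_arm([
  [[0, 0, 0], [0.01, 0.03, 0], -1],
  [[0, 0, 0], [0.025, 0.075, 0], -1],
  [[0, 0, 0], [0.04, 0.12, 0], -1],
  [[0, 0, 0], [0.049, 0.151, 0], -1],
  [[0, 0, 0], [0.049, 0.151, 0], -1],
  [[0, 0, 0], [0.049, 0.151, 0.02], -1],
  [[0, 0, 0], [0.049, 0.151, 0.04], -1],
  [[0, 0, 0], [0.049, 0.151, 0.047], -1],
  [[0, 0, 0], [0.049, 0.151, 0.05], -1],
  [[0, 0, 0], [0.049, 0.151, 0.051], -1],
  [[0, 0, 0], [0.049, 0.151, 0.051], -1],
  [[0, 0, 0], [0.049, 0.151, 0.051], -1],
])

```text
time: 35.83
tool_pos: [615.9, -296.5, 47.1]
tcp_rot: [179.9, 0.0, 90.0]
ft_force: [-0.3, 0.8, -1.5]
finger_gap: 19.2
```

```bash
python3 - <<'E'
from bench import *
import cv2,numpy as np
p,d=snapshot("scene");w,_=snapshot("side");print(sense()['tool_pos'],sense()['finger_gap'],sense()['ft_force'])
cv2.imwrite("pics/sc15.png",np.hstack([cv2.resize(p[220:370,50:250],(400,300)),cv2.resize(w[50:200,200:400],(400,300))]))
E
```

```text
[ 615.79179338 -296.36131766   46.79367241] 19.305256736084107 [-0.38016371 -0.21037724 -0.87959381]
```

View pics/sc15.png

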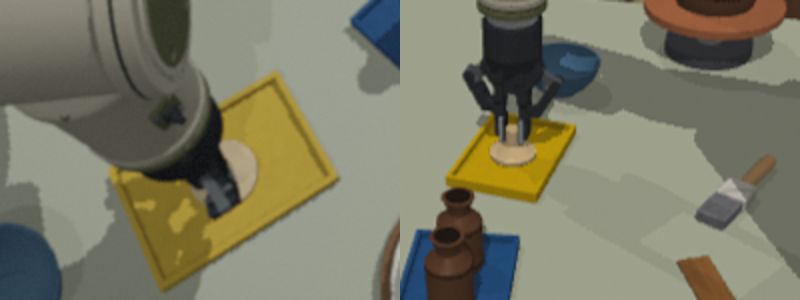

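The lid is over the middle of the yellow tray, about 2 mm up. Lowering and releasing.

Call:
jog_arm([
  [[0, 0, 0], [0, 0, 0.001], -1],
  [[0, 0, 0], [0, 0, 0.002], -1],
  [[0, 0, 0], [0, 0, 0.002], -1],
  [[0, 0, 0], [0, 0, 0.0025], -1],
  [[0, 0, 0], [0, 0, 0.0025], -1],
])

```text
time: 36.55
tool_pos: [615.6, -296.3, 44.4]
tcp_rot: [180.0, 0.0, 90.0]
ft_force: [-3.5, 2.5, 5.2]
finger_gap: 19.3
```

Call:
jog_arm([
  [[0, 0, 0], [0, 0, 0], -0.2],
  [[0, 0, 0], [0, 0, 0], 0],
  [[0, 0, 0], [0, 0, 0], 0.2],
  [[0, 0, 0], [0, 0, 0], 0.2],
  [[0, 0, 0], [0, 0, -0.01], 0.2],
  [[0, 0, 0], [0, 0, -0.04], 0.2],
  [[0, 0, 0], [0, 0, -0.09], 0.5],
  [[0, 0, 0], [0, 0, -0.14], 1],
  [[0, 0, 0], [0, 0, -0.2], 1],
  [[0, 0, 0], [0, 0, -0.2], 1],
])

```text
time: 37.8
tool_pos: [618.5, -298.0, 253.2]
tcp_rot: [179.3, 0.4, 90.0]
ft_force: [-0.1, 0.2, -0.1]
finger_gap: 85.4
```

Call:
jog_arm([
  [[0, 0, 0], [0.03, -0.04, 0], 1],
  [[0, 0, 0], [0.06, -0.09, 0], 1],
  [[0, 0, 0], [0.09, -0.14, 0], 1],
  [[0, 0, 0], [0.12, -0.18, 0], 1],
  [[0, 0, 0], [0.15, -0.2, 0], 1],
  [[0, 0, 0], [0.15, -0.2, 0], 1],
  [[0, 0, 0], [0.15, -0.2, 0], 1],
])

```text
time: 38.67
tool_pos: [415.8, -146.5, 244.0]
tcp_rot: [180.0, 0.0, 90.0]
ft_force: [0.7, -0.2, -0.3]
finger_gap: 85.1
```

```bash
python3 - <<'E'
from bench import *
from h import *
for n in("scene","side"):
    p,d=snapshot(n);cv2.imwrite(f"pics/{n}16.png",p);P=cloud(d,camera_info(n)).reshape(-1,3)
    for nm,c,R,lo,hi,r,t,yaw in(('v1',(607,-50.5),35,25,66,26,(601,-15),9.7),('v2',(595,20.5),35,25,66,26,(601,-15),9.7),('c1',(603,199),36,28,68,30,(599.3,239),5.4),('c2',(595.5,279),36,28,68,30,(599.3,239),5.4),('lid',(616,-296),20,28,44,10,(616,-296),-3.4),('jar',(449.5,209.5),45,25,60,28,(449.5,209.5),0)):
        k=np.hypot(*(P[:,:2]-c).T)<R; s=P[k&(P[:,2]>lo)&(P[:,2]<hi)]
        if nm[0]=='c': # outer wall only: side facing the camera
            o=np.array(camera_info(n)['origin'][:2])-c; o/=np.linalg.norm(o); s=s[(s[:,:2]-c)@o>5]
        if len(s)<20: print(n,nm,len(s));continue
        x=circ(s[:,:2],r); a=np.radians(yaw);e=x.x-t
        print(n,nm,len(s),x.x.round(1),'tray frame',round(e[0]*np.cos(a)+e[1]*np.sin(a),1),round(-e[0]*np.sin(a)+e[1]*np.cos(a),1),'top z',np.percentile(P[k][:,2],98).round(1),'res',np.median(abs(x.fun)).round(1))
print(sense()['time'],sense()['tool_pos'],sense()['ft_force'],sense()['qd'].round(1))
E
```

```text
scene v1 198 [606.3 -49.2] tray frame -0.6 -34.6 top z 108.2 res 0.3
scene v2 213 [594.6  20.9] tray frame -0.2 36.5 top z 108.3 res 0.3
scene c1 285 [603.  199.9] tray frame 0.0 -39.3 top z 77.1 res 0.4
scene c2 251 [595.4 279.4] tray frame -0.1 40.6 top z 77.3 res 0.5
scene lid 36 [ 615.4 -295.3] tray frame -0.6 0.7 top z 47.9 res 0.2
scene jar 274 [449.6 211.4] tray frame 0.1 1.9 top z 86.8 res 0.7
side v1 102 [561.8 -27.7] tray frame -40.8 -6.0 top z 109.4 res 1.6
side v2 349 [594.6  18.9] tray frame -0.6 34.5 top z 109.1 res 0.6
side c1 369 [602.8 198. ] tray frame -0.4 -41.2 top z 77.9 res 0.6
side c2 502 [595.2 277.4] tray frame -0.5 38.6 top z 77.6 res 0.5
side lid 36 [ 615.3 -297.1] tray frame -0.6 -1.1 top z 49.0 res 1.0
side jar 448 [449.7 208.6] tray frame 0.2 -0.9 top z 87.5 res 0.6
38.775 [ 415.90211014 -146.82692799  243.82125491] [-0.00188788 -0.25784072  0.19743158] [-0.2  0.5 -0.1  0.1  0.2  0.2]
```

View pics/scene16.png

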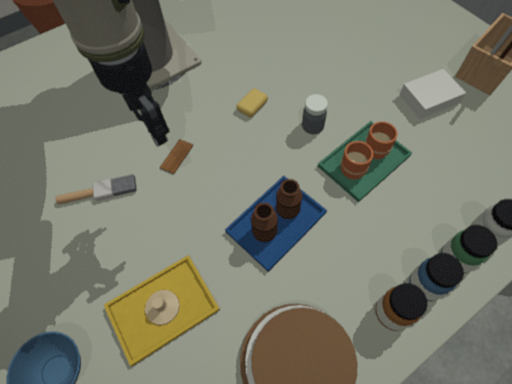

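View pics/side16.png

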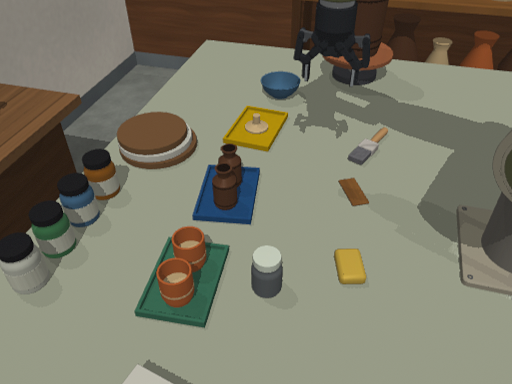

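Both views show the vases in blue, the cups in green and the lid knob up in yellow. The jar is in place and the arm is clear. Vase 1's side-view fit is bad because vase 2 hides it in that view, but the scene view gives it clearly.

```bash
python3 -c "
from bench import *
print(hand_in())"
```

```text
the job is handed in; nothing more can be done
None
```

I placed all five pieces and handed the job in at about 39 s: both vases in the blue tray, both cups in the green, and the lid knob up in the yellow. `hand_in()` gives no verdict, so this rests on my last camera checks.

- **Positions:** the scene camera puts every piece within 1 mm of its tray's centre line in x. In y, the vases are at about −35 and +37 mm, the cups at −39 and +41 mm, and the lid at +1 mm.
- **Heights:** the measured tops are 1–4 mm above what pieces on the tray floor should read. The jar, which was never moved, reads 2 mm high too, so I take this as camera bias and all pieces as on the floor.
- **Upright and clear:** everything looks upright in both final pictures. The arm is open, clear of everything, and reads near-zero force.
- **Slip jar:** measured within 2 mm of its starting point.
- **Check that failed:** the side-view fit for vase 1 was off by about 50 mm because vase 2 hides it from that camera. I discarded it and used the clean scene-camera fit. For the other pieces the two cameras agreed to 1–2 mm (jar 3 mm).

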